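Cock and load the ball launcher

ROBOT

A 6-joint arm with a two-finger parallel gripper is mounted at the origin on the work surface. World frame = base frame: x ahead of the robot, y to its left, z up, the work surface at z = 0. Lengths are in m, angles in degrees, forces in N, time in s.
With the tool pointing down it reaches from about 0.4 to 0.825 m from the base axis. Payload 7 kg.
Tool frame: the origin (TCP) lies midway between the tips of the shut fingers; the grasp point (between the pads) lies 19 mm behind it; z points along the fingers, y is the line along which they close (so a half turn about z gives the same grasp; the last joint's range is limited). The gripper opens to 88 mm and grips with 3 to 60 N. Pads are 19 mm wide; open, the fingers measure 130 mm over their backs; the gripper's body (78 mm by 193 mm) begins 47 mm behind the grasp point.
Start: joints at [-53.394, 20.546, 0.682, 0, -70.136, -16.507], TCP at [0.232, -0.634, 0.227] pointing down, gripper open.
Joint ranges: [-176.03, 176.03], [-82.01, 121.73], [-58.28, 71.71], [-173.87, 95.51], [-174.79, -0.11], [-173.66, 173.66]. Speed limits (degrees/s): [136.94, 136.94, 172.46, 180, 180, 180].

INTERFACE

Orientations are given as [roll, pitch, yaw] about the fixed x, y, z axes, in that order (R = Rz(yaw) Ry(pitch) Rx(roll)).
In Python, from plant import telemetry, viewer, workorder gives the robot as it stands. The module is installed in compiled form; this text tells all that it offers.
- The arm moves only by the tool carry_out, never from a script. Its argument "rows" is a list of rows, each a list of 6 numbers: the shift along the tool's x, y, z in m, then the turn, a rotation vector about the tool's x, y, z in rad. In form: [[tx, ty, tz, ax, ay, az], ...]. A call has 1 to 8 rows; each row is the pose to reach, as a shift and turn from the pose commanded when the call began, along the tool's axes at that moment; what a row does not reach only later rows make up. A row lasts 1/8 s, in which the tool goes at most 62.5 mm and 10.7 degrees, less where a joint would pass 70% of its speed; a pose out of reach is approached as far as the arm can. A call with a gripper value outside its range is refused whole. "grip" is the gripper's target within -1 to 1 (fully open at 1, half-way at 0, shut at -1), set as the call begins (left out, the last holds). The fingers move at their own pace and stop on an object; the grip force is fixed at half the most. Time passes only in rows, so rows that repeat a pose let the fingers close. It gives the time, the measured TCP pose, the force, the opening and the grip force at its end, in the units of the state.
- telemetry.get_obs(): the state, without advancing time (a new reading comes with each control period).
- viewer.snapshot(name): name is "scene" or "top" or "wrist"; returns the picture (384x512x3 uint8, red, green, blue); there is no depth.
- viewer.camera_info(name): a dict with "intrinsics" (3x3 intrinsics, pixels), "extrinsics" (4x4, takes a point from camera to world coordinates); the wrist camera has in their place "tool_from_camera" (4x4, takes a point from camera to tool coordinates, whose origin is the TCP and whose axes are the flange's). Camera axes: x right, y down, z forward; pixel columns grow to the right and rows downward; lengths in m; the calibration is good to about 2 mm. A picture is of the moment at which its call begins: read the wrist's pose just before it. camera_info takes no time and is no camera call.
- workorder.close_job(): hands the job in; it is judged then, once.
The state is a dict: "clock": time; "joint_pos": joint angles; "qvel": joint speeds; "tau": joint torques, N m; "tool_pos": TCP position; "orientation": TCP orientation; "force": force on the tool from outside, world axes, zero at the start; "moment": the same for the moment, N m; "opening": finger opening in m; "gripper_force": force on a finger pad.
Only numpy, scipy, OpenCV 4.12 (cv2) and the standard library are available. Lean on these libraries where they do the work, as an engineer would, in place of code of your own. Each camera call takes 0.05 s, during which the arm holds its last target. There are 200 camera calls.

TASK

Get the classroom ball launcher ready to fire: gently push its sprung yellow plate down until it lies level on the rubber stop, and while it is held down slide the red-knobbed bolt fully home under the red catch so that the plate stays down. Then set the orange ball in the black ring on the plate and let go. Do not force the stop or the catch, and leave the blue ball and the other things where they are.

Things in the scene. Friction and masses are not known exactly. Their poses are not given: they have to be found in the camera images.
- launcher: Launcher fixed to the table: blue base 270 x 150 x 12 mm, origin under its centre, x from the plate's free end to its hinge (away from the robot), y to the catch side. A yellow plate 215 x 110 x 10 mm turns on a hinge along y at x +110, z 47 mm; level, its top is at z 52 and its free end at x -100 mm. At the start the spring holds the free end up.
- launch_plate (a joint): Tilt of the yellow plate in rad: 0 level, 0.38 raised (start, at its end stop). A spring lifts it: pushed at the knob it takes about 3.5 N to start and 9 N near level. It meets the rubber stop somewhere between -0.045 and +0.045, as the catch's height is set by hand; from there the force at the knob rises sharply, about 12 N per mm.
- bolt (a joint): Travel (m) of the steel bolt, a flat slide 24 x 100 x 8 mm lying across the top of the plate, along the launcher's +y (to the catch): 0 to 0.004 at the start, 0.020 at its end stop. Stiff (about 2.5 N), stays where left. With the plate pressed on the stop its end runs under the catch and holds the plate down; with the plate too high it butts against the catch.
- knob_top (a point): Centre of the top of the red round knob, 14 mm across, 26 mm tall, square on the bolt's flat top, 185 mm from the hinge axis along the plate, 15 mm from the plate's middle (away from the catch) at bolt travel 0. Its foot is 13 mm above the plate's mid-thickness, at which the hinge axis lies. Follows plate and bolt.
- catch_post: Post 30 x 12 x 50 mm by the plate's free end, origin at its foot. It carries a red catch: upper jaw 18 mm thick, 3 mm beside the plate's edge; lower arm with the rubber stop under the plate. Catch and stop are set together up to 8 mm higher or lower, which this pose does not show: feel for the stop. On it the bolt clears the jaw by 0.5 mm; press it with 4 to 12 N, never over 22 N.
- seat_ball (a point): Where the ball's centre lies when it sits in the black ring on the yellow plate: ring 44 mm outer, 28 mm inner diameter, 10 mm high, on the plate's centre line 85 mm from the hinge axis; this point is 14 mm above the ring's top. Moves with the plate.
- ball_orange_center (a point): Centre of the orange plastic ball, 40 mm in diameter, 25 to 50 g, resting on a round wooden ring stand 48 mm across and 30 mm high (fixed); the ball's centre is 44 mm above the table.
- ball_blue_center (a point): Centre of the blue ball, like the orange one and on a like stand; leave it alone.
- bottle: Bystander: white bottle, 44 mm across, 85 mm high; origin under its centre.
- beaker: Bystander: glass beaker, 68 mm across, 80 mm high; origin under its centre.
- marker: Bystander: yellow tube lying on the table, 90 mm long, 20 mm thick; origin under its centre, along its x.
- dish: Bystander: white dish, 90 mm across, 16 mm high; origin under its centre.
- weight: Bystander: brass weight with a knob, 38 mm across, 52 mm high; origin under its centre.

How it is judged (in metres and radians):
On the way, in this order (a step that is already met when the one before it is completed fails the run):
1. the yellow plate is pushed down level (tilt below 0.06 rad) with the bolt still back (travel below 10 mm) (value of joint launch_plate below 0.06 rad and value of joint bolt below 0.01 m), for 0.2 s.
2. the bolt is slid home (travel above 15 mm) with the plate level (value of joint launch_plate below 0.06 rad and value of joint bolt above 0.015 m), for 0.2 s.
3. the orange ball sits in the ring on the plate (all of step 2 and distance between ball_orange_center and seat_ball below 0.008 m), for 0.2 s.
At the end, for the whole second after the job is handed in: The yellow plate stays down, level within 0.06 rad (3.4 degrees), held by the bolt, which is at least 15 mm along its 20 mm travel; the orange ball rests in the black ring, its centre within 8 mm of the seated place (all of step 3); the robot touches nothing.
It fails at once if the catch or its rubber stop bears more than 22 N (contact force between catch_post and anything else above 22 N).
It fails at once if the blue ball or another bystander is moved by more than 20 mm (distance of any of ball_blue_center, bottle, beaker, marker, dish, weight from where it was at the start of the episode above 0.02 m).
It also fails if it takes over 67 s, if anything falls off the work surface, if the arm or the gripper's body presses on something with over 40 N, if the wrist force passes 120 N, or if a joint passes its speed limit or range.

## Working session

There is one attempt and no reset: what is moved stays moved. The work goes in short steps, Python scripts to look and compute and a tool call to move; the robot and the scene stay as the last step left them, time stands still between calls to the robot, and variables do not carry over. Pictures are saved under pics/ and viewed, at most 10 in all, crops included, and the job is handed in when it is done.

Besides the shell and the picture viewer there is one more tool, called after "Request:" in YAML: its name, and indented under it one key for each argument. carry_out: Moves the arm, as the interface text tells. Its arguments: {"type":"object","properties":{"rows":{"type":"array"},"grip":{"type":"number"}},"required":["rows"]}

```bash
mkdir -p pics; cat > h.py <<'E'
import numpy as np, cv2
from plant import telemetry, viewer, workorder
from scipy.spatial.transform import Rotation as R
def cam(n):
    i=viewer.camera_info(n); K=np.array(i["intrinsics"])
    if n=="wrist":
        o=telemetry.get_obs(); T=np.eye(4); T[:3,:3]=R.from_euler('xyz',o["orientation"],degrees=True).as_matrix(); T[:3,3]=o["tool_pos"]
        return K,T@np.array(i["tool_from_camera"])
    return K,np.array(i["extrinsics"])
def snap(n,f):
    c=cam(n); im=viewer.snapshot(n); cv2.imwrite("pics/"+f,im[:,:,::-1]); return im,c
def ray(c,u,v):
    K,T=c; d=T[:3,:3]@np.linalg.inv(K)@[u,v,1]; return T[:3,3],d
def onz(c,u,v,z):
    o,d=ray(c,u,v); return o+d*(z-o[2])/d[2]
def proj(c,p):
    K,T=c; q=K@(T[:3,:3].T@(np.array(p)-T[:3,3])); return q[:2]/q[2]
def blobs(im,lo,hi,amin=15):
    h=cv2.cvtColor(im,cv2.COLOR_RGB2HSV); m=cv2.inRange(h,np.array(lo),np.array(hi))
    n,l,s,ce=cv2.connectedComponentsWithStats(m)
    return [(s[i,4],ce[i].round(1),s[i,:4]) for i in range(1,n) if s[i,4]>=amin],m
E
python3 - <<'E'
from h import *
o=telemetry.get_obs(); print(o)
a,c=snap("top","top.png"); b,d=snap("scene","scene.png")
print(c[1].round(3),d[1].round(3),c[0])
cv2.imwrite("pics/both.png",cv2.resize(a[:,:,::-1],(800,600)))
E
```

```text
{'clock': 0.0, 'joint_pos': array([-5.33947434e+01,  2.05918244e+01,  6.30951463e-01, -2.03657004e-02,
       -7.01355501e+01, -1.65092556e+01]), 'qvel': array([ 0.01834753, -0.03901103,  0.04918154,  0.00857756,  0.02301687,
        0.01359453]), 'tau': array([ 2.26515564e-03, -5.82724142e+01,  2.93050933e+01,  6.99721009e+00,
        6.93308990e-03, -1.43171255e-04]), 'tool_pos': array([ 0.23174457, -0.63342354,  0.22559609]), 'orientation': array([ 1.79902111e+02, -9.04776946e-03, -1.59910928e+02]), 'force': array([ 0.08615658, -0.87599848, -0.50593871]), 'moment': array([ 0.03064968,  0.01415735, -0.02104219]), 'gripper_force': 0.0, 'opening': 0.08806291203361037}
[[-0.021 -0.981  0.193  0.218]
 [-1.     0.02  -0.006  0.012]
 [ 0.002 -0.194 -0.981  1.607]
 [ 0.     0.     0.     1.   ]] [[-0.666  0.6   -0.442  1.085]
 [ 0.746  0.542 -0.388  0.511]
 [ 0.007 -0.588 -0.809  1.079]
 [ 0.     0.     0.     1.   ]] [[425.85815792   0.         255.79908154]
 [  0.         425.85815792 196.78421085]
 [  0.           0.           1.        ]]
```

View pics/top.png

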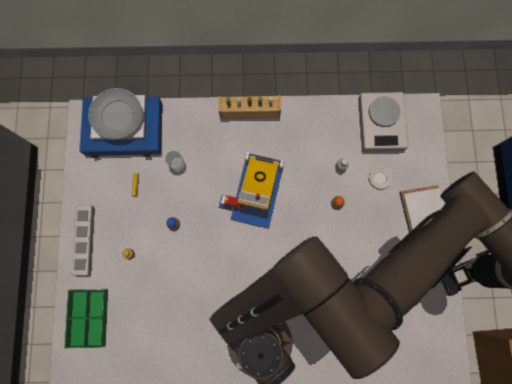

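View pics/scene.png

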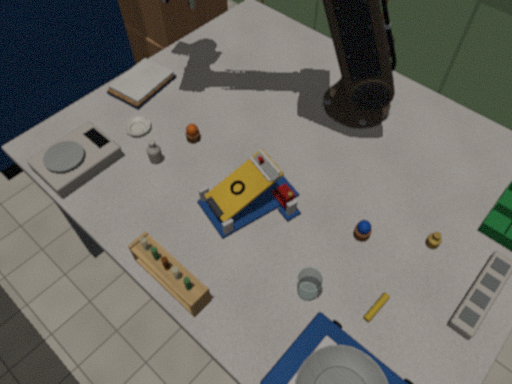

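The top view shows the launcher at about (258,190), with its catch at (230,202) on the robot's left. The knob is near (257,197), the orange ball at (338,202) and the blue ball at (172,223). In the scene view the launcher is at about (250,195), the knob at (260,157) and the orange ball at (192,132).

```bash
cat >> h.py <<'E'
def launcher_pt(L,yaw,p):
    c,s=np.cos(yaw),np.sin(yaw); return np.array([L[0]+c*p[0]-s*p[1],L[1]+s*p[0]+c*p[1],p[2]])
def plate_pt(t,r,y,h): # r from hinge toward free end, h above mid-thickness
    return [0.110-r*np.cos(t)-h*np.sin(t)*-1*-1 if False else 0.110-r*np.cos(t)+h*np.sin(t), y, 0.047+r*np.sin(t)+h*np.cos(t)]
E
python3 - <<'E'
from h import *
for n,roi in (("top",(200,130,300,240)),("scene",(180,140,320,250))):
    im=cv2.imread(f"pics/{n}.png")[:,:,::-1].copy(); c=cam(n)
    bl,m=blobs(im,(100,120,50),(125,255,255))
    mm=np.zeros_like(m); x0,y0,x1,y1=roi; mm[y0:y1,x0:x1]=m[y0:y1,x0:x1]
    v,u=np.nonzero(mm); P=np.array([onz(c,a,b,0.012)[:2] for a,b in zip(u,v)],np.float32)
    print(n,"base",cv2.minAreaRect(P*1000))
    bb,_=blobs(im,(100,120,50),(125,255,255)); print("blue",[(x[0],x[1]) for x in bb if x[0]<200])
    for nm,lo,hi in (("orange",(5,150,80),(14,255,255)),("red",(0,150,80),(4,255,255)),("red2",(172,120,60),(180,255,255))):
        for x in blobs(im,lo,hi,6)[0]: print(nm,x[0],x[1],x[2],onz(c,*x[1],0.044).round(4))
E
```

```text
top base ((548.2012939453125, 25.711929321289062), (197.10862731933594, 226.39764404296875), 75.59199523925781)
blue [(np.int32(50), array([242.2, 176.9])), (np.int32(66), array([171.3, 222.3]))]
orange 7 [249.3  98.9] [248  98   3   3] [0.9175 0.0189 0.044 ]
orange 80 [338.5 201.2] [334 197  10  10] [ 0.5031 -0.307   0.044 ]
orange 6 [237.5 201.3] [237 199   3   5] [0.5103 0.0701 0.044 ]
red 8 [257.5 196.5] [257 195   2   4] [ 0.5271 -0.0049  0.044 ]
red 92 [232.1 201.6] [225 196  15  12] [0.5096 0.0903 0.044 ]
scene base ((579.3839721679688, 29.365127563476562), (148.32542419433594, 286.7254638671875), 61.80696487426758)
blue [(np.int32(91), array([284. , 183.8])), (np.int32(23), array([266.1, 192.1])), (np.int32(126), array([363.6, 226.8]))]
orange 88 [191.2 129.4] [187 124  10  13] [ 0.5051 -0.3085  0.044 ]
orange 16 [289.2 193.6] [287 191   6   7] [0.4877 0.0917 0.044 ]
orange 10 [163.8 259.3] [162 258   5   4] [ 0.8702 -0.0183  0.044 ]
red 9 [259.8 158.2] [258 157   5   3] [ 0.4457 -0.0615  0.044 ]
red 78 [284.3 191.3] [278 185  14  15] [0.4909 0.0758 0.044 ]
red 9 [277.9 197. ] [277 194   3   6] [0.5189 0.075  0.044 ]
red 7 [281.6 202.4] [280 201   4   4] [0.5261 0.0952 0.044 ]
red2 14 [279.8 186.7] [277 185   7   5] [0.4871 0.0552 0.044 ]
red2 8 [287.2 186.8] [285 184   6   6] [0.4728 0.0716 0.044 ]
red2 15 [277.7 198.7] [275 194   7  10] [0.5238 0.0785 0.044 ]
red2 6 [283.7 197.7] [282 196   4   4] [0.5095 0.0891 0.044 ]
```

```bash
cat >> h.py <<'E'
def tri(rs):
    A=np.zeros((3,3));b=np.zeros(3)
    for o,d in rs:
        d=d/np.linalg.norm(d);M=np.eye(3)-np.outer(d,d);A+=M;b+=M@o
    return np.linalg.solve(A,b)
def row(p,Rm):
    "row from the current (measured) pose to pose p,Rm"
    o=telemetry.get_obs(); R0=R.from_euler('xyz',o["orientation"],degrees=True)
    return np.r_[R0.inv().apply(np.array(p)-o["tool_pos"]),(R0.inv()*Rm).as_rotvec()].round(4)
def tool(yaw,tilt=0):
    "tool down, y along launcher y (yaw rad), leaned by tilt like the plate"
    return R.from_euler('z',yaw)*R.from_euler('y',tilt)*R.from_euler('xyz',[np.pi,0,np.pi])
E
python3 - <<'E'
from h import *
t,s=cam("top"),cam("scene")
print("knob",tri([ray(t,257.5,196.5),ray(s,259.8,158.2)]))
print("ring",tri([ray(t,260,176.5),ray(s,238,187.5)]))
print("catch",tri([ray(t,232.1,201.6),ray(s,284.3,191.3)]))
print("ball",tri([ray(t,338.5,201.2),ray(s,191.2,129.4)]))
print(viewer.camera_info("wrist")["tool_from_camera"], viewer.camera_info("wrist")["intrinsics"])
print(row([.53,.0,.34],tool(np.radians(-15))), tool(0).as_matrix().round(2))
E
```

```text
knob [ 0.5076206  -0.00464825  0.14509527]
ring [ 0.59281935 -0.01402427  0.08497913]
catch [0.50534984 0.08790045 0.07020503]
ball [ 0.50403046 -0.30814398  0.04304936]
[[ 2.08960718e-04 -9.66268171e-01 -2.57537914e-01  6.84223239e-02]
 [ 9.99999613e-01  4.22134684e-04 -7.72448098e-04  2.52312150e-04]
 [ 8.55107697e-04 -2.57537653e-01  9.66267885e-01 -1.57879776e-01]
 [ 0.00000000e+00  0.00000000e+00  0.00000000e+00  1.00000000e+00]] [[334.99591474   0.         253.94336526]
 [  0.         334.99591474 184.67860081]
 [  0.           0.           1.        ]]
[-4.977e-01  4.927e-01 -1.136e-01  1.300e-03 -6.000e-04  6.125e-01] [[-1.  0.  0.]
 [ 0.  1.  0.]
 [ 0.  0. -1.]]
```

Request:
carry_out:
  rows:
    - [-0.06,0.06,-0.04,0,0,0.1]
    - [-0.1,0.1,-0.08,0,0,0.2]
    - [-0.14,0.14,-0.113,0,0,0.3]
    - [-0.18,0.18,-0.113,0,0,0.4]
    - [-0.22,0.22,-0.113,0,0,0.5]
    - [-0.26,0.26,-0.113,0,0,0.61]
    - [-0.3,0.3,-0.113,0,0,0.61]
    - [-0.34,0.34,-0.113,0,0,0.61]
  grip: -0.1

```text
clock: 1.1
tool_pos: [0.4317, -0.2022, 0.3396]
orientation: [180.0, 0.0, 165.1]
force: [1.3, -0.7, -0.3]
opening: 0.039
gripper_force: 0.0
```

```bash
python3 -c "
from h import *
o=telemetry.get_obs();print(o['tool_pos'],o['orientation'],o['opening']);print(row([.53,.0,.34],tool(np.radians(-15))))"
```

```text
[ 0.43166815 -0.20216016  0.33961987] [1.79986133e+02 1.85995013e-02 1.65144730e+02] 0.03899620910400228
[-4.320e-02  2.206e-01 -3.000e-04  2.000e-04  3.000e-04  2.500e-03]
```

Request:
carry_out:
  rows:
    - [-0.01,0.055,0,0,0,0]
    - [-0.02,0.11,0,0,0,0]
    - [-0.032,0.165,0,0,0,0]
    - [-0.043,0.221,0,0,0,0]
    - [-0.043,0.221,0,0,0,0]
    - [-0.043,0.221,0,0,0,0]

```text
clock: 1.85
tool_pos: [0.5293, -0.0015, 0.3391]
orientation: [-180.0, -0.1, 165.2]
force: [0.3, 0.5, 0.9]
opening: 0.0393
gripper_force: 0.0
```

```bash
python3 - <<'E'
from h import *
im,c=snap("wrist","w1.png"); o=telemetry.get_obs(); print(o['tool_pos'],o['force'])
for nm,lo,hi in (("red",(0,130,60),(5,255,255)),("red2",(172,120,60),(180,255,255)),("yellow",(20,130,80),(32,255,255)),("black",(0,0,0),(180,255,35)),("blue",(100,120,50),(125,255,255))):
    for x in blobs(im,lo,hi,60)[0]: print(nm,*x)
E
```

```text
[ 0.52923305 -0.00202672  0.33938325] [ 0.81399063  0.04063511 -0.92902511]
red 744 [322.6 114.4] [282 104  63  24]
red 176 [247.7 141.5] [242 132  12  20]
yellow 7649 [257.1 187.7] [209 109 100 137]
yellow 67 [340.7 116.2] [336 112  10   9]
yellow 261 [258.2 204.1] [247 197  23  15]
yellow 91 [156.9 265.6] [155 245   5  43]
yellow 65 [351.1 272.8] [349 260   5  28]
black 279 [258.2 203.8] [244 191  30  26]
black 35445 [212.  310.6] [  0 212 512 172]
black 11441 [413.1 256.1] [333 212 162  94]
black 259 [208.  234.3] [199 220  16  26]
black 243 [300.4 234.7] [295 220  15  26]
black 330 [199. 289.] [193 276  15  30]
black 327 [308.9 288.8] [301 276  15  30]
blue 792 [484.3  11.3] [467   0  37  26]
blue 3701 [255.5  88.3] [205  70 106  42]
blue 187 [332.2  99. ] [315  96  34   7]
blue 335 [211.2 184.6] [207 130  10  97]
blue 202 [304.2 192.4] [300 146   8  75]
```

View pics/w1.png

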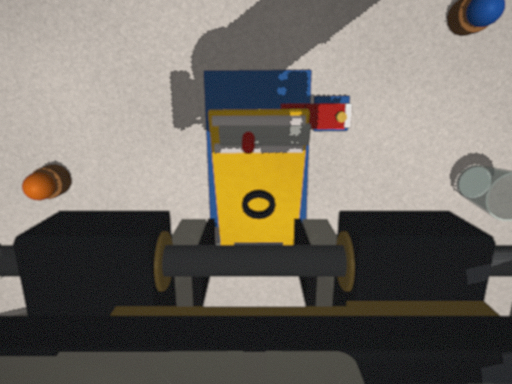

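The wrist view shows the launcher almost square to the image. The front corners of the base are near (205,70) and (311,70), the knob is at (248,142) with its top near (248,148), the ring is at (258,204) and the catch at (328,115).

```bash
python3 - <<'E'
from h import *
im=cv2.imread("pics/w1.png")[:,:,::-1].copy(); c=cam("wrist")
_,m=blobs(im,(100,120,40),(125,255,255))
m[:, :195]=0; m[:,325:]=0
# front edge (first blue row per column), left edge and right edge of the blue base
F=[(u,np.nonzero(m[:,u])[0].min()) for u in range(212,306,4)]
Lf=[(np.nonzero(m[v])[0].min(),v) for v in range(78,205,6)]
W=lambda S,du,dv:np.array([onz(c,u+du,v+dv,.012)[:2] for u,v in S],np.float32)
f=cv2.fitLine(W(F,0,-.5),cv2.DIST_HUBER,0,.01,.01).ravel(); l=cv2.fitLine(W(Lf,-.5,0),cv2.DIST_HUBER,0,.01,.01).ravel()
yl=np.degrees(np.arctan2(l[1],l[0])); yf=np.degrees(np.arctan2(f[1],f[0])); print("yaw",yl,yf)
A=np.array([[f[0],-l[0]],[f[1],-l[1]]]); k=np.linalg.solve(A,l[2:]-f[2:]); C=f[2:]+k[0]*f[:2]
print("corner",C)
rt=np.array([onz(c,311,70,.012)[:2]]); print("right corner",rt, np.linalg.norm(rt-C))
for yaw in np.radians([-15,-14.5,-14]):
    e=np.array([np.cos(yaw),np.sin(yaw)]); n=np.array([-e[1],e[0]]); s=-1 # left image = launcher -y
    L=C+.135*e+.075*n
    P=lambda p:proj(c,launcher_pt(L,yaw,p)).round(1)
    t=.38
    print(np.degrees(yaw),L.round(4),"top",P(plate_pt(t,.185,-.015,.039)),"foot",P(plate_pt(t,.185,-.015,.013)),"ring",P(plate_pt(t,.085,0,.015)),"edge",P(plate_pt(t,.21,-.055,.005)),P(plate_pt(t,.21,.055,.005)))
h=cv2.cvtColor(im,cv2.COLOR_RGB2HSV)
k=cv2.inRange(h,np.array([0,110,30]),np.array([8,255,255]))[125:160,235:262]|cv2.inRange(h,np.array([172,110,30]),np.array([180,255,255]))[125:160,235:262]
v,u=np.nonzero(k); print("knob rows",v.min()+125,v.max()+125,"cols",u.min()+235,u.max()+235, "bottom mean col",u[v>v.max()-5].mean()+235)
E
```

```text
Traceback (most recent call last):
ValueError: zero-size array to reduction operation minimum which has no identity
```

```bash
cat > m.py <<'E'
from h import *
im=cv2.imread("pics/w1.png")[:,:,::-1].copy(); c=cam("wrist")
_,m=blobs(im,(100,120,40),(125,255,255))
m[:, :195]=0; m[:,325:]=0
F=[(u,np.nonzero(m[:,u])[0].min()) for u in range(212,306,4) if m[:,u].any()]
Lf=[(np.nonzero(m[v])[0].min(),v) for v in range(78,205,6) if m[v].any() and np.nonzero(m[v])[0].min()<230]
W=lambda S,du,dv:np.array([onz(c,u+du,v+dv,.012)[:2] for u,v in S],np.float32)
f=cv2.fitLine(W(F,0,-.5),cv2.DIST_HUBER,0,.01,.01).ravel(); l=cv2.fitLine(W(Lf,-.5,0),cv2.DIST_HUBER,0,.01,.01).ravel()
print("yaw",np.degrees(np.arctan2(l[1],l[0])),np.degrees(np.arctan2(f[1],f[0])))
A=np.array([[f[0],-l[0]],[f[1],-l[1]]]); k=np.linalg.solve(A,l[2:]-f[2:]); C=f[2:]+k[0]*f[:2]
print("corner",C)
rt=onz(c,311,70,.012)[:2]; print("right corner",rt, np.linalg.norm(rt-C))
for yaw in np.radians([-15,-14.5,-14]):
    e=np.array([np.cos(yaw),np.sin(yaw)]); n=np.array([-e[1],e[0]])
    L=C+.135*e+.075*n
    P=lambda p:proj(c,launcher_pt(L,yaw,p)).round(1)
    t=.38
    print(np.degrees(yaw),L.round(4),"top",P(plate_pt(t,.185,-.015,.039)),"foot",P(plate_pt(t,.185,-.015,.013)),"ring",P(plate_pt(t,.085,0,.015)))
h=cv2.cvtColor(im,cv2.COLOR_RGB2HSV)
k=(cv2.inRange(h,np.array([0,110,30]),np.array([8,255,255]))|cv2.inRange(h,np.array([172,110,30]),np.array([180,255,255])))[125:160,235:262]
v,u=np.nonzero(k); print("knob rows",v.min()+125,v.max()+125,"cols",u.min()+235,u.max()+235, "bottom mean col",u[v>v.max()-5].mean()+235)
E
python3 m.py
```

```text
yaw -14.411355 75.152405
corner [ 0.41345203 -0.04205949]
right corner [0.45047062 0.10012325] 0.1469227886550716
-14.999999999999998 [ 0.5633 -0.0046] top [245.4 150. ] foot [245.9 137.8] ring [258.6 208.1]
-14.500000000000002 [ 0.5629 -0.0032] top [246.1 149.5] foot [246.5 137.3] ring [259.8 207.6]
-14.0 [ 0.5626 -0.0019] top [246.8 149. ] foot [247.1 136.9] ring [260.9 207.1]
knob rows 132 152 cols 242 254 bottom mean col 247.73809523809524
```

```bash
cat >> h.py <<'E'
L=np.array([.5597,-.004]); YAW=np.radians(-14.5)
def ktcp(t,h,y=-.013,r=.185):
    return launcher_pt(L,YAW,plate_pt(t,r,y,h)), tool(YAW,t)
E
python3 -c "
from h import *
print(row(*ktcp(.38,.065)))"
```

```text
[ 0.0076 -0.0073  0.1634  0.0008  0.3796 -0.0062]
```

Request:
carry_out:
  rows:
    - [0.001,-0.001,0.04,0,0.1,-0.006]
    - [0.003,-0.003,0.08,0,0.2,-0.006]
    - [0.005,-0.005,0.12,0,0.3,-0.006]
    - [0.0076,-0.0073,0.1634,0,0.38,-0.006]
    - [0.0076,-0.0073,0.1634,0,0.38,-0.006]
    - [0.0076,-0.0073,0.1634,0,0.38,-0.006]
    - [0.0076,-0.0073,0.1634,0,0.38,-0.006]

```text
clock: 2.78
tool_pos: [0.5212, -0.0068, 0.1788]
orientation: [179.8, -21.5, 165.6]
force: [-0.3, -0.1, 0.8]
opening: 0.0397
gripper_force: 0.0
```

```bash
python3 - <<'E'
from h import *
im,c=snap("wrist","w2.png"); o=telemetry.get_obs(); print(o['tool_pos'],o['orientation'],o['force'])
for h in (.039,.013): print(proj(c,ktcp(.38,h)[0]))
for x in blobs(im,(0,110,40),(6,255,255),60)[0]: print(*x)
print("tip",proj(c,o['tool_pos']))
E
```

```text
[ 0.52106331 -0.00657732  0.17863591] [179.82113471 -21.50075646 165.57367294] [ 0.10990514 -0.03271543  0.61762661]
[251.88440136 214.91356763]
[252.04045522 201.27333456]
1195 [374.4 185.2] [353 167  46  39]
533 [254.9 211.8] [244 195  23  33]
tip [253.28992078 234.49908983]
```

View pics/w2.png

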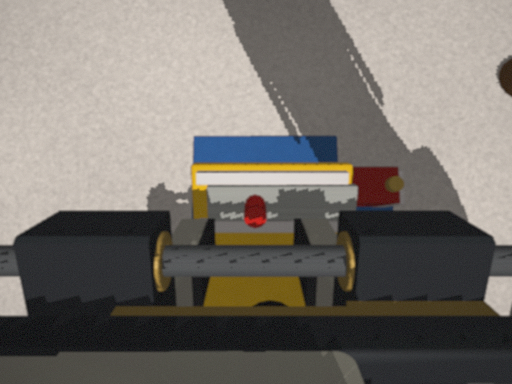

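The knob is centred at column 255, between the finger tips at columns 190 and 318 (tool centre 253). It lies about 2 mm to +y of my estimate. I'll descend around it and close.

```bash
python3 -c "
from h import *
print(row(*ktcp(.38,.016,y=-.0112)))"
```

```text
[0.0001 0.0008 0.0518 0.0026 0.0047 0.0012]
```

Request:
carry_out:
  rows:
    - [0,0.001,0.02,0,0,0]
    - [0,0.001,0.04,0,0,0]
    - [0,0.001,0.05,0,0,0]
    - [0,0.001,0.05,0,0,0]
    - [0,0.001,0.05,0,0,0]

```text
clock: 3.45
tool_pos: [0.5035, -0.0009, 0.1307]
orientation: [179.9, -21.7, 165.5]
force: [0.8, -0.0, -0.4]
opening: 0.0392
gripper_force: 0.0
```

Request:
carry_out:
  rows:
    - [0,0,0,0,0,0]
    - [0,0,0,0,0,0]
    - [0,0,0,0,0,0]
    - [0,0,0,0,0,0]
    - [0,0,0,0,0,0]
  grip: -1

```text
clock: 4.08
tool_pos: [0.5028, -0.0011, 0.1298]
orientation: [179.9, -21.8, 165.5]
force: [-0.1, -1.3, 1.1]
opening: 0.013
gripper_force: 30.0
```

```bash
python3 - <<'E'
from h import *
o=telemetry.get_obs(); print(o)
for t in (.38,.3,.22,.15,.1,.07,.05,.03,0,-.03): 
  print(t,row(*ktcp(t,.016,y=-.0112)), ktcp(t,.016)[0][2].round(4))
E
```

```text
{'clock': 4.075, 'joint_pos': array([  13.8760305 ,   22.89881347,   -8.64841744,  -10.43305324,
        -77.98295471, -114.44275022]), 'qvel': array([ 0.03331944, -0.02576371,  0.00633188,  0.14053585, -0.01899982,
        0.04491051]), 'tau': array([ 3.61633357e-01, -5.64736784e+01,  2.45628870e+01,  5.30997410e+00,
       -1.14697874e+00, -1.49419805e-02]), 'tool_pos': array([ 0.50275903, -0.00113146,  0.12975368]), 'orientation': array([179.94143808, -21.76920211, 165.50680398]), 'force': array([-0.11407938, -1.27845262,  1.07938051]), 'moment': array([-0.58440071, -1.17937451,  0.0907675 ]), 'gripper_force': 30.000035762786865, 'opening': 0.013003436546787317}
0.38 [ 0.0003  0.0003 -0.0007  0.001   0.0001  0.0001] 0.1305
0.3 [ 0.001   0.0003  0.0142  0.001  -0.0799  0.0001] 0.117
0.22 [ 0.0005  0.0003  0.029   0.001  -0.1599  0.    ] 0.103
0.15 [-9.000e-04  2.000e-04  4.190e-02  1.000e-03 -2.299e-01 -0.000e+00] 0.0905
0.1 [-2.500e-03  2.000e-04  5.110e-02  1.000e-03 -2.799e-01 -0.000e+00] 0.0814
0.07 [-3.600e-03  2.000e-04  5.650e-02  1.000e-03 -3.099e-01 -0.000e+00] 0.0759
0.05 [-4.500e-03  2.000e-04  6.010e-02  1.000e-03 -3.299e-01 -1.000e-04] 0.0722
0.03 [-5.400e-03  2.000e-04  6.370e-02  1.000e-03 -3.499e-01 -1.000e-04] 0.0685
0 [-7.000e-03  2.000e-04  6.910e-02  1.000e-03 -3.799e-01 -1.000e-04] 0.063
-0.03 [-8.700e-03  2.000e-04  7.440e-02  1.000e-03 -4.099e-01 -1.000e-04] 0.0574
```

The knob is gripped, so I follow the arc down to a tilt of about 0.10.

Request:
carry_out:
  rows:
    - [0.0005,0,0.007,0,-0.04,0]
    - [0.001,0,0.0145,0,-0.08,0]
    - [0.001,0,0.022,0,-0.12,0]
    - [0.0005,0,0.029,0,-0.16,0]
    - [-0.0003,0,0.036,0,-0.2,0]
    - [-0.0015,0,0.0445,0,-0.245,0]
    - [-0.0025,0,0.051,0,-0.28,0]
    - [-0.0025,0,0.051,0,-0.28,0]

```text
clock: 5.08
tool_pos: [0.4875, 0.0031, 0.0825]
orientation: [179.9, -5.6, 165.6]
force: [2.3, -3.9, 5.5]
opening: 0.013
gripper_force: 30.0
```

```bash
python3 - <<'E'
from h import *
o=telemetry.get_obs(); print(o['tool_pos'],o['orientation'],o['force'],o['moment'])
for t in (.1,.07,.05,.03,0,-.03,-.05): 
  print(t,row(*ktcp(t,.016,y=-.0112)))
E
```

```text
[0.4874899  0.00311853 0.08245149] [179.91590628  -5.58806548 165.57436374] [ 2.3372346  -3.92641028  5.54565193] [-1.09506222 -0.63396396  0.05720627]
0.1 [ 0.0007 -0.      0.0011  0.0013  0.0025  0.0013]
0.07 [ 0.0011 -0.      0.0067  0.0014 -0.0275  0.0013]
0.05 [ 0.0013 -0.      0.0104  0.0014 -0.0475  0.0013]
0.03 [ 0.0014 -0.      0.0141  0.0014 -0.0675  0.0012]
0 [ 0.0014 -0.      0.0197  0.0014 -0.0975  0.0012]
-0.03 [ 0.0013 -0.      0.0252  0.0014 -0.1275  0.0012]
-0.05 [ 0.0011 -0.      0.029   0.0014 -0.1475  0.0012]
```

Request:
carry_out:
  rows:
    - [0.0003,0,0.0025,0,-0.012,0]
    - [0.0005,0,0.005,0,-0.024,0]
    - [0.0008,0,0.0075,0,-0.037,0]
    - [0.0008,0,0.0075,0,-0.037,0]

```text
clock: 5.58
tool_pos: [0.4862, 0.0035, 0.075]
orientation: [179.9, -3.5, 165.5]
force: [0.6, -3.0, 6.5]
opening: 0.0132
gripper_force: 30.0
```

Request:
carry_out:
  rows:
    - [0,0,0.0005,0,-0.003,0]
    - [0,0,0.001,0,-0.006,0]
    - [0,0,0.001,0,-0.006,0]

```text
clock: 5.95
tool_pos: [0.4861, 0.0035, 0.074]
orientation: [179.9, -3.2, 165.5]
force: [-0.4, -2.3, 6.0]
opening: 0.0129
gripper_force: 30.0
```

Request:
carry_out:
  rows:
    - [0,0,0.0005,0,-0.003,0]
    - [0,0,0.001,0,-0.006,0]
    - [0,0,0.001,0,-0.006,0]

```text
clock: 6.32
tool_pos: [0.486, 0.0036, 0.073]
orientation: [179.9, -2.9, 165.5]
force: [0.2, -1.8, 6.7]
opening: 0.0134
gripper_force: 30.0
```

Request:
carry_out:
  rows:
    - [0,0,0.0005,0,-0.003,0]
    - [0,0,0.001,0,-0.006,0]
    - [0,0,0.001,0,-0.006,0]

```text
clock: 6.7
tool_pos: [0.4858, 0.0036, 0.0719]
orientation: [179.9, -2.6, 165.5]
force: [-0.4, -1.8, 6.7]
opening: 0.0136
gripper_force: 30.0
```

Request:
carry_out:
  rows:
    - [0,0,0.0005,0,-0.003,0]
    - [0,0,0.001,0,-0.006,0]
    - [0,0,0.001,0,-0.006,0]

```text
clock: 7.08
tool_pos: [0.4857, 0.0036, 0.0709]
orientation: [179.9, -2.2, 165.5]
force: [0.6, -1.4, 7.7]
opening: 0.0133
gripper_force: 30.0
```

Request:
carry_out:
  rows:
    - [0,0,0.0005,0,-0.003,0]
    - [0,0,0.001,0,-0.006,0]
    - [0,0,0.001,0,-0.006,0]

```text
clock: 7.45
tool_pos: [0.4856, 0.0037, 0.0699]
orientation: [179.9, -1.9, 165.5]
force: [-0.1, -1.6, 7.5]
opening: 0.0135
gripper_force: 30.0
```

Request:
carry_out:
  rows:
    - [0,0,0.0005,0,-0.003,0]
    - [0,0,0.001,0,-0.006,0]
    - [0,0,0.001,0,-0.006,0]

```text
clock: 7.82
tool_pos: [0.4855, 0.0037, 0.0688]
orientation: [179.9, -1.5, 165.5]
force: [-1.2, -0.6, 6.6]
opening: 0.0128
gripper_force: 30.0
```

Request:
carry_out:
  rows:
    - [0,0,0.0005,0,-0.003,0]
    - [0,0,0.001,0,-0.006,0]
    - [0,0,0.001,0,-0.006,0]

```text
clock: 8.2
tool_pos: [0.4854, 0.0037, 0.0678]
orientation: [179.9, -1.2, 165.5]
force: [-0.9, -1.6, 8.9]
opening: 0.0132
gripper_force: 30.0
```

Request:
carry_out:
  rows:
    - [0,0,0.0005,0,-0.003,0]
    - [0,0,0.001,0,-0.006,0]
    - [0,0,0.001,0,-0.006,0]

```text
clock: 8.57
tool_pos: [0.4853, 0.0037, 0.0668]
orientation: [179.9, -0.9, 165.5]
force: [-0.5, -1.5, 8.0]
opening: 0.0131
gripper_force: 30.0
```

Request:
carry_out:
  rows:
    - [0,0,0.0005,0,-0.003,0]
    - [0,0,0.001,0,-0.006,0]
    - [0,0,0.001,0,-0.006,0]

```text
clock: 8.95
tool_pos: [0.4852, 0.0037, 0.0658]
orientation: [179.9, -0.5, 165.5]
force: [-1.0, -1.0, 7.6]
opening: 0.0129
gripper_force: 30.0
```

Request:
carry_out:
  rows:
    - [0,0,0.0005,0,-0.003,0]
    - [0,0,0.001,0,-0.006,0]
    - [0,0,0.001,0,-0.006,0]

```text
clock: 9.32
tool_pos: [0.4851, 0.0037, 0.0649]
orientation: [179.9, -0.2, 165.5]
force: [-3.4, -0.2, 10.3]
opening: 0.0134
gripper_force: 30.0
```

Request:
carry_out:
  rows:
    - [0,0,0.0003,0,-0.001,0]
    - [0,0,0.0003,0,-0.001,0]
    - [0,0,0.0003,0,-0.001,0]

```text
clock: 9.7
tool_pos: [0.4851, 0.0037, 0.0647]
orientation: [179.9, -0.1, 165.5]
force: [-1.9, -0.2, 11.7]
opening: 0.0135
gripper_force: 30.0
```

Request:
carry_out:
  rows:
    - [0,0,0.0003,0,-0.001,0]
    - [0,0,0.0003,0,-0.001,0]
    - [0,0,0.0003,0,-0.001,0]

```text
clock: 10.07
tool_pos: [0.4851, 0.0037, 0.0645]
orientation: [179.9, -0.1, 165.5]
force: [-2.6, 0.4, 13.2]
opening: 0.0128
gripper_force: 30.0
```

The stop is found: the force is rising over a short distance. One more nudge, then I slide the bolt.

Request:
carry_out:
  rows:
    - [0,0,0.0002,0,0,0]
    - [0,0,0.0002,0,0,0]
    - [0,0,0.0002,0,0,0]

```text
clock: 10.45
tool_pos: [0.4852, 0.0037, 0.0644]
orientation: [179.9, -0.1, 165.5]
force: [-4.0, 0.4, 13.7]
opening: 0.0128
gripper_force: 30.0
```

```bash
python3 - <<'E'
from h import *
o=telemetry.get_obs(); print(o['tool_pos'],o['orientation'],o['force'],o['moment'])
u=np.array([-np.sin(YAW),np.cos(YAW)]); d=o['tool_pos'][:2]-L
print("tool at launcher x,y",d@[np.cos(YAW),np.sin(YAW)],d@u)
im,c=snap("wrist","w3.png")
E
```

```text
[0.4851565  0.00368522 0.06444398] [ 1.79940186e+02 -7.21998435e-02  1.65495251e+02] [-3.95905745  0.42600288 13.67913357] [0.01354923 1.59556012 0.03399722]
tool at launcher x,y -0.07409333930267002 -0.011223772720010348
```

View pics/w3.png

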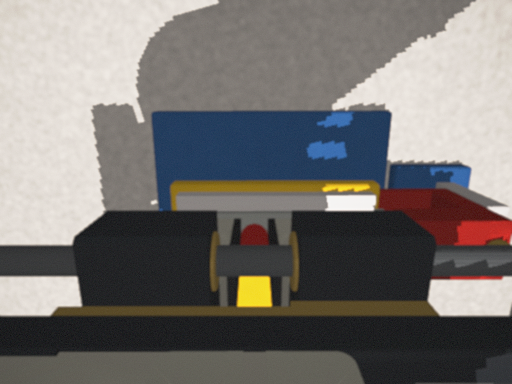

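The plate is level on the stop, with the knob gripped at (255,235). I'll slide the bolt in small steps.

Request:
carry_out:
  rows:
    - [0,0.001,0,0,0,0]
    - [0,0.002,0,0,0,0]
    - [0,0.002,0,0,0,0]

```text
clock: 10.88
tool_pos: [0.4856, 0.0055, 0.0644]
orientation: [180.0, -0.1, 165.5]
force: [-4.3, -1.4, 13.9]
opening: 0.013
gripper_force: 30.0
```

Request:
carry_out:
  rows:
    - [0,0.001,0,0,0,0]
    - [0,0.0015,0,0,0,0]
    - [0,0.0015,0,0,0,0]

```text
clock: 11.25
tool_pos: [0.4859, 0.0069, 0.0644]
orientation: [180.0, -0.1, 165.5]
force: [-4.3, -1.3, 14.2]
opening: 0.0129
gripper_force: 30.0
```

Request:
carry_out:
  rows:
    - [0,0.001,0,0,0,0]
    - [0,0.002,0,0,0,0]
    - [0,0.002,0,0,0,0]

```text
clock: 11.62
tool_pos: [0.4865, 0.0089, 0.0644]
orientation: [180.0, -0.1, 165.5]
force: [-4.0, -1.4, 13.3]
opening: 0.013
gripper_force: 30.0
```

Request:
carry_out:
  rows:
    - [0,0.001,0,0,0,0]
    - [0,0.0015,0,0,0,0]
    - [0,0.0015,0,0,0,0]

```text
clock: 12.0
tool_pos: [0.4868, 0.0103, 0.0644]
orientation: [180.0, -0.1, 165.5]
force: [-4.4, -1.6, 13.9]
opening: 0.0132
gripper_force: 30.0
```

Travel is now 7 mm past the start, and the force is steady.

Request:
carry_out:
  rows:
    - [0,0.001,0,0,0,0]
    - [0,0.002,0,0,0,0]
    - [0,0.002,0,0,0,0]

```text
clock: 12.38
tool_pos: [0.4873, 0.0123, 0.0644]
orientation: [180.0, -0.1, 165.5]
force: [-3.5, -0.9, 14.5]
opening: 0.0132
gripper_force: 30.0
```

Request:
carry_out:
  rows:
    - [0,0.001,0,0,0,0]
    - [0,0.002,0,0,0,0]
    - [0,0.002,0,0,0,0]

```text
clock: 12.75
tool_pos: [0.4878, 0.0142, 0.0644]
orientation: [180.0, -0.1, 165.5]
force: [-3.7, -1.1, 13.3]
opening: 0.0132
gripper_force: 30.0
```

Request:
carry_out:
  rows:
    - [0,0.001,0,0,0,0]
    - [0,0.002,0,0,0,0]
    - [0,0.002,0,0,0,0]

```text
clock: 13.12
tool_pos: [0.4884, 0.0162, 0.0644]
orientation: [180.0, -0.1, 165.5]
force: [-2.2, -1.1, 14.1]
opening: 0.0135
gripper_force: 30.0
```

Request:
carry_out:
  rows:
    - [0,0.001,0,0,0,0]
    - [0,0.0015,0,0,0,0]
    - [0,0.0015,0,0,0,0]

```text
clock: 13.5
tool_pos: [0.4887, 0.0176, 0.0644]
orientation: [180.0, -0.1, 165.5]
force: [-4.1, -1.2, 13.9]
opening: 0.0131
gripper_force: 30.0
```

Request:
carry_out:
  rows:
    - [0,0.001,0,0,0,0]
    - [0,0.001,0,0,0,0]
    - [0,0.001,0,0,0,0]

```text
clock: 13.88
tool_pos: [0.4889, 0.0185, 0.0644]
orientation: [180.0, -0.1, 165.5]
force: [-4.7, -1.6, 13.9]
opening: 0.0131
gripper_force: 30.0
```

Request:
carry_out:
  rows:
    - [0,0.001,0,0,0,0]
    - [0,0.001,0,0,0,0]
    - [0,0.001,0,0,0,0]

```text
clock: 14.25
tool_pos: [0.4891, 0.0192, 0.0644]
orientation: [180.0, -0.1, 165.5]
force: [-3.5, -3.4, 13.4]
opening: 0.013
gripper_force: 30.0
```

Request:
carry_out:
  rows:
    - [0,0.001,0,0,0,0]
    - [0,0.001,0,0,0,0]
    - [0,0.001,0,0,0,0]

```text
clock: 14.62
tool_pos: [0.489, 0.0193, 0.0644]
orientation: [-179.9, -0.1, 165.5]
force: [-2.6, -7.3, 14.3]
opening: 0.0135
gripper_force: 30.0
```

The bolt is at its end stop. I'll relax both pushes, then open a little.

Request:
carry_out:
  rows:
    - [0,-0.0006,0,0,0,0]
    - [0,-0.0012,0,0,0,0]
    - [0,-0.0012,-0.0005,0,0,0]
    - [0,-0.0012,-0.001,0,0,0]
    - [0,-0.0012,-0.001,0,0,0]

```text
clock: 15.25
tool_pos: [0.4891, 0.0192, 0.0651]
orientation: [180.0, -0.1, 165.5]
force: [-1.6, -1.4, 10.1]
opening: 0.0134
gripper_force: 30.0
```

Request:
carry_out:
  rows:
    - [0,0,0,0,0,0]
    - [0,0,0,0,0,0]
    - [0,0,0,0,0,0]
    - [0,0,0,0,0,0]
  grip: -0.35

```text
clock: 15.75
tool_pos: [0.4895, 0.0198, 0.0645]
orientation: [179.9, -0.0, 165.5]
force: [0.9, 1.3, 4.3]
opening: 0.0284
gripper_force: 2.3
```

Request:
carry_out:
  rows:
    - [0,0,-0.01,0,0,0]
    - [0,0,-0.03,0,0,0]
    - [0,0,-0.06,0,0,0]
    - [0,0,-0.1,0,0,0]
    - [0,0,-0.1,0,0,0]
    - [0,0,-0.1,0,0,0]

```text
clock: 16.5
tool_pos: [0.4881, 0.019, 0.164]
orientation: [180.0, -0.1, 165.5]
force: [-0.9, 0.0, -0.8]
opening: 0.0287
gripper_force: 0.0
```

```bash
python3 - <<'E'
from h import *
im,c=snap("wrist","w4.png"); o=telemetry.get_obs(); print(o['tool_pos'],o['force'],o['opening'])
print("ring pred",proj(c,launcher_pt(L,YAW,plate_pt(0,.085,0,.015))),"knob top",proj(c,launcher_pt(L,YAW,plate_pt(0,.185,.005,.039))))
for x in blobs(im,(0,110,40),(6,255,255),60)[0]: print("red",*x)
E
```

```text
[0.48790502 0.01896191 0.16348449] [-0.2275446   0.31516488 -0.26715128] 0.028162089741436254
ring pred [248.45945084 294.25130372] knob top [254.12492571 192.57391637]
red 2827 [351.8 185.9] [317 160  73  52]
red 338 [254.4 192.7] [246 180  18  25]
```

View pics/w4.png

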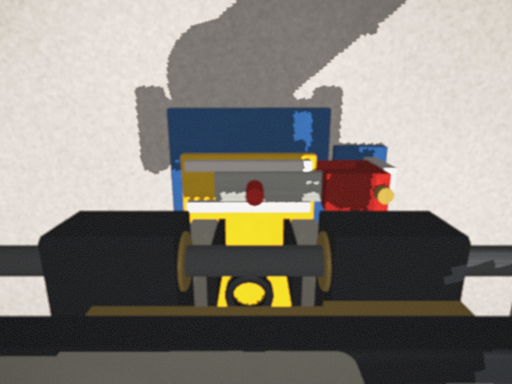

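The plate is held level: the knob is at (254,193), the bolt's end is under the red catch, and the ring at (249,293) matches its predicted position. Next is the orange ball.

```bash
python3 -c "
from h import *
print(row([.504,-.308,.15],tool(YAW)))"
```

```text
[-9.770e-02 -3.125e-01  1.310e-02  2.000e-04 -2.800e-03 -7.000e-04]
```

Request:
carry_out:
  rows:
    - [-0.015,-0.05,0,0,0,0]
    - [-0.03,-0.1,0,0,0,0]
    - [-0.05,-0.155,0,0,0,0]
    - [-0.065,-0.21,0,0,0,0]
    - [-0.08,-0.265,0,0,0,0]
    - [-0.098,-0.3125,0.013,0,0,0]
    - [-0.098,-0.3125,0.013,0,0,0]
    - [-0.098,-0.3125,0.013,0,0,0]
  grip: 0.7

```text
clock: 17.55
tool_pos: [0.5045, -0.3077, 0.1494]
orientation: [179.9, -0.2, 165.4]
force: [-0.5, 0.4, -0.6]
opening: 0.0743
gripper_force: 0.0
```

```bash
python3 - <<'E'
from h import *
im,c=snap("wrist","w5.png"); o=telemetry.get_obs(); print(o['tool_pos'],o['opening'],o['force'])
print("pred",proj(c,[.504,-.308,.044]))
for x in blobs(im,(3,150,60),(14,255,255),100)[0]: print("or",*x, onz(c,*x[1],.046))
E
```

```text
[ 0.5049015  -0.30717786  0.14999558] 0.07454503930076402 [ 0.33401442  0.18093718 -0.16967695]
pred [252.72127605 182.76746231]
or 1864 [254.2 181.7] [229 158  51  49] [ 0.50294552 -0.30648807  0.046     ]
```

View pics/w5.png

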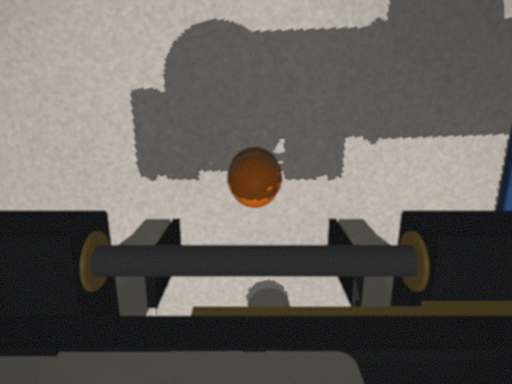

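The ball is at (254,182), which gives (0.503, -0.3065), between the open fingers.

```bash
python3 -c "
from h import *
print(row([.5035,-.3067,.034],tool(YAW)))"
```

```text
[ 0.0011 -0.      0.116   0.0013 -0.0029 -0.0003]
```

Request:
carry_out:
  rows:
    - [0.001,0,0.04,0,0,0]
    - [0.001,0,0.08,0,0,0]
    - [0.001,0,0.105,0,0,0]
    - [0.001,0,0.1155,0,0,0]
    - [0.001,0,0.1155,0,0,0]
    - [0.001,0,0.1155,0,0,0]

```text
clock: 18.35
tool_pos: [0.5054, -0.3073, 0.0366]
orientation: [179.9, 0.1, 165.5]
force: [-0.2, -0.0, -0.5]
opening: 0.0746
gripper_force: 0.0
```

Request:
carry_out:
  rows:
    - [0,0,0,0,0,0]
    - [0,0,0,0,0,0]
    - [0,0,0,0,0,0]
    - [0,0,0,0,0,0]
    - [0,0,0,0,0,0]
    - [0,0,0,0,0,0]
  grip: -1

```text
clock: 19.1
tool_pos: [0.5045, -0.3073, 0.0353]
orientation: [179.9, -0.1, 165.5]
force: [0.0, -0.0, 0.4]
opening: 0.0382
gripper_force: 30.0
```

Request:
carry_out:
  rows:
    - [0,0,-0.02,0,0,0]
    - [0,0,-0.06,0,0,0]
    - [0,0,-0.11,0,0,0]
    - [0,0,-0.116,0,0,0]
    - [0,0,-0.116,0,0,0]

```text
clock: 19.73
tool_pos: [0.5046, -0.3074, 0.1515]
orientation: [179.9, -0.0, 165.5]
force: [-0.1, -0.1, -2.2]
opening: 0.0387
gripper_force: 30.0
```

```bash
python3 - <<'E'
from h import *
s=launcher_pt(L,YAW,plate_pt(0,.085,0,.029)); print("seat",s)
print(row([s[0],s[1],.15],tool(YAW)))
im,c=snap("wrist","w6.png"); o=telemetry.get_obs(); print(o['tool_pos'],o['opening'],o['gripper_force'])
for x in blobs(im,(3,150,60),(14,255,255),60)[0]: print("or",*x)
T=c[1]; R0=R.from_euler('xyz',o['orientation'],degrees=True)
for dz in (-.010,-.019): print(proj(c,o['tool_pos']+R0.apply([0,0,dz])))
E
```

```text
seat [ 0.58390369 -0.0102595   0.076     ]
[-2.300e-03  3.075e-01  2.000e-03  1.500e-03 -1.000e-04 -4.000e-04]
[ 0.50397288 -0.30715199  0.15049625] 0.03879695276225664 29.99991774559021
or 2992 [253.7 223.8] [213 181  83  64]
or 204 [254.6 279.3] [234 276  41   8]
[252.9924553  241.47529832]
[252.92403511 249.8359666 ]
```

View pics/w6.png

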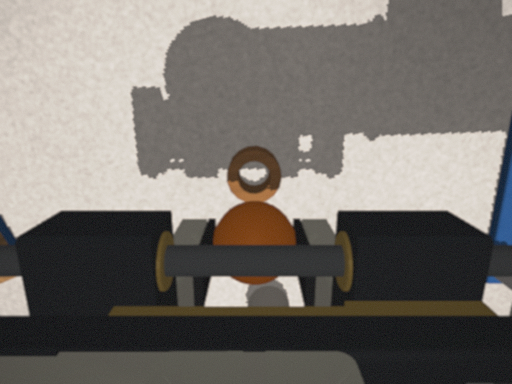

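The ball is gripped centrally, at (254,242). I'll carry it over the ring.

Request:
carry_out:
  rows:
    - [0,0.05,0,0,0,0]
    - [0,0.1,0,0,0,0]
    - [-0.001,0.155,0,0,0,0]
    - [-0.001,0.21,0,0,0,0]
    - [-0.002,0.265,0,0,0,0]
    - [-0.0023,0.3075,0.001,0,0,0]
    - [-0.0023,0.3075,0.001,0,0,0]
    - [-0.0023,0.3075,0.001,0,0,0]

```text
clock: 20.78
tool_pos: [0.5829, -0.0105, 0.1492]
orientation: [-180.0, -0.2, 165.5]
force: [-0.4, -0.6, 0.0]
opening: 0.0383
gripper_force: 30.0
```

```bash
python3 - <<'E'
from h import *
s=launcher_pt(L,YAW,plate_pt(0,.085,0,.029)); o=telemetry.get_obs(); print(o['tool_pos'],o['force'])
print(row([s[0],s[1],.072],tool(YAW)))
E
```

```text
[ 0.58293843 -0.01047116  0.14916825] [-0.39127909 -0.55870716  0.03562446]
[-0.0012  0.0005  0.0772 -0.0002 -0.0035  0.0002]
```

Request:
carry_out:
  rows:
    - [-0.001,0,0.03,0,-0.003,0]
    - [-0.001,0,0.055,0,-0.003,0]
    - [-0.001,0,0.07,0,-0.003,0]
    - [-0.001,0,0.077,0,-0.003,0]
    - [-0.001,0,0.077,0,-0.003,0]
    - [-0.001,0,0.077,0,-0.003,0]

```text
clock: 21.52
tool_pos: [0.5853, -0.0105, 0.0745]
orientation: [179.9, 0.2, 165.5]
force: [-0.2, 0.2, -0.8]
opening: 0.0387
gripper_force: 30.0
```

Request:
carry_out:
  rows:
    - [0,0,0.001,0,0,0]
    - [0,0,0.0025,0,0,0]
    - [0,0,0.0025,0,0,0]
    - [0,0,0.0025,0,0,0]

```text
clock: 22.02
tool_pos: [0.5848, -0.0105, 0.0712]
orientation: [179.9, 0.1, 165.5]
force: [0.2, -0.2, 0.2]
opening: 0.0384
gripper_force: 30.0
```

Request:
carry_out:
  rows:
    - [0.0005,0,0.0005,0,0,0]
    - [0.0005,0,0.001,0,0,0]
    - [0.0005,0,0.001,0,0,0]
    - [0.0005,0,0.001,0,0,0]

```text
clock: 22.52
tool_pos: [0.5846, -0.0103, 0.0704]
orientation: [179.9, 0.2, 165.5]
force: [1.1, -0.9, 2.6]
opening: 0.0387
gripper_force: 30.0
```

Request:
carry_out:
  rows:
    - [0,0,0.0005,0,0,0]
    - [0,0,0.001,0,0,0]
    - [0,0,0.001,0,0,0]
    - [0,0,0.001,0,0,0]

```text
clock: 23.02
tool_pos: [0.5849, -0.0104, 0.0698]
orientation: [179.9, 0.2, 165.5]
force: [0.4, -1.1, 5.9]
opening: 0.0382
gripper_force: 30.0
```

Request:
carry_out:
  rows:
    - [0,0,-0.001,0,0,0]
    - [0,0,-0.001,0,0,0]

```text
clock: 23.28
tool_pos: [0.5846, -0.0103, 0.0703]
orientation: [179.9, 0.1, 165.5]
force: [0.4, -1.2, 1.8]
opening: 0.0384
gripper_force: 30.0
```

Request:
carry_out:
  rows:
    - [0,0,0,0,0,0]
    - [0,0,0,0,0,0]
    - [0,0,0,0,0,0]
    - [0,0,0,0,0,0]
    - [0,0,0,0,0,0]
  grip: 0.4

```text
clock: 23.9
tool_pos: [0.5842, -0.0104, 0.0701]
orientation: [179.9, 0.1, 165.5]
force: [-0.6, 0.3, 0.4]
opening: 0.0611
gripper_force: 0.0
```

Request:
carry_out:
  rows:
    - [0,0,-0.02,0,0,0]
    - [0,0,-0.05,0,0,0]
    - [-0.0,0,-0.1,0,0,0]
    - [0.03,0,-0.13,0,0,0]
    - [0.06,0,-0.13,0,0,0]
    - [0.06,0,-0.13,0,0,0]
    - [0.06,0,-0.13,0,0,0]

```text
clock: 24.78
tool_pos: [0.5262, 0.0046, 0.2002]
orientation: [179.9, 0.1, 165.5]
force: [-0.0, -0.4, -0.8]
opening: 0.0619
gripper_force: 0.0
```

```bash
python3 - <<'E'
from h import *
s=launcher_pt(L,YAW,plate_pt(0,.085,0,.029))
im,c=snap("wrist","w7.png"); o=telemetry.get_obs(); print(o['tool_pos'],o['force'],"pred",proj(c,s))
for x in blobs(im,(3,150,60),(14,255,255),60)[0]: print("or",*x,onz(c,*x[1],s[2]))
E
```

```text
[0.52635133 0.00456642 0.19993746] [ 0.35506283  0.52741105 -0.23790055] pred [253.30473883 240.37820993]
or 823 [253.7 234.9] [233 222  42  24] [ 0.57876938 -0.0085601   0.076     ]
```

View pics/w7.png

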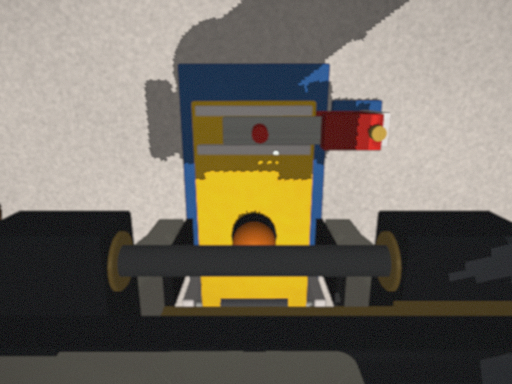

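The ball sits concentric in the ring (column 254, rows 221 and down; prediction (253,240)). The bolt is still home under the catch and the plate is down, so I'm handing in.

```bash
python3 -c "
from h import *
print(workorder.close_job())"
```

```text
the job is handed in; nothing more can be done
None
```

The job is handed in (no verdict came back): my last picture shows the plate held level by the bolt home under the catch, and the orange ball in the black ring. The gripper was clear, and the measured forces stayed low.

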